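Calliper the tea caddy's lid

TASK

Take the ivory lid of the tea caddy from the turntable and set it down gently, upright, on the bed of the lid gauge, in the middle between its two jaws, and let go. Then slide the gauge's brass jaw shut on the lid until the sprung steel jaw opposite has been pushed back to about half of its 24 mm travel, not hard against its stop, and let go so that the lid stays held. Leave the other things where they stand.

Things in the scene. Friction and masses are not known exactly. Their poses are not given: they have to be found in the camera images.
- lid_center (a point): Ivory ceramic caddy lid, 70 g, lying knob up on a walnut turntable (22 mm high) beside a wider black kettle lid and a green persimmon-shaped box. Disc 58 mm across, 18 mm thick, with a round upright knob in its middle 20 mm across, 26 mm tall (44 mm in all). The point is on its axis, 22 mm above its underside; z up. Can be carried by the knob.
- bed (a point): Where the lid's middle belongs on the upper face of the fixed lid gauge, a wooden board 280 x 100 x 14 mm. z up; y along the board from the sprung steel jaw to the sliding brass jaw. Steel jaw: face at y = -45 mm when out, 22 mm high, a brass block 34 mm high behind it. Brass jaw: face at y = +68 to +90 mm at the start, 27 mm high. Heights are above the board.
- jaw_grip (a point): Top of the upright brass tab by which the brass jaw is slid: 16 mm thick along the gauge's y, 30 mm wide, clear from 11 to 62 mm above the board; the point is the middle of its top end. The jaw's pressing face is 40 mm nearer the lid (-y) than this point. It slides along the gauge's y only, shut towards -y, up to 110 mm; takes 6 N and stays where it is left.
- anvil (a joint): How far the sprung steel jaw is pushed back towards the gauge's -y, in m: 0 when out and untouched, 0.024 at its stop. The spring takes 0.6 N to start, 3.5 N at the stop. Pushed back 12 mm with the lid between, the brass jaw's face is at y = +1 mm from the bed point.

How it is judged:
On the way, in this order (a step that is already met when the one before it is completed fails the run):
1. the lid stands upright on the gauge's bed between the jaws, let go (x of lid_center in the frame of bed between -0.015 and 0.015 m and z of lid_center in the frame of bed between 0.018 and 0.027 m and angle between lid_center's own z axis and vertical below 0.17 rad and y of lid_center in the frame of bed between -0.018 and 0.038 m and contact force between the fingers and lid below 0.1 N), for 0.2 s.
2. the sliding jaw presses the lid and the sprung jaw has given way by at least 4 mm (value of joint anvil above 0.004 m and contact force between jaw and lid above 0.3 N), for 0.2 s.
At the end, for the whole second after the job is handed in: The lid stands upright (within 10 degrees) and at rest on the gauge's bed, within 15 mm of its centre line, held between the two jaws (each pressing it with more than 0.3 N), and the sprung steel jaw is pushed back by 4 to 20 mm (all of step 2 and x of lid_center in the frame of bed between -0.015 and 0.015 m and z of lid_center in the frame of bed between 0.018 and 0.027 m and angle between lid_center's own z axis and vertical below 0.17 rad and value of joint anvil below 0.02 m and contact force between anvil and lid above 0.3 N and linear speed of lid below 0.02 m/s); the robot touches nothing.
It fails at once if another thing (kettle lid, incense box, caddy, whisk) is moved by more than 30 mm (distance of any of kettle_lid, persimmon_box, caddy, whisk from where it was at the start of the episode above 0.03 m).
It fails at once if the jaw squeezes the lid hard (over 15 N), as against the stop (contact force between jaw and lid above 15 N).
It fails at once if the lid is dropped (falls free at over 0.6 m/s) (linear speed of lid above 0.6 m/s and contact force between the fingers and lid below 0.05 N).
It also fails if it takes over 48 s, if anything falls off the work surface, if the arm or the gripper's body presses on something with over 40 N, if the wrist force passes 120 N, or if a joint passes its speed limit or range.

ROBOT

A 6-joint arm with a two-finger parallel gripper is mounted at the origin on the work surface. World frame = base frame: x ahead of the robot, y to its left, z up, the work surface at z = 0. Lengths are in m, angles in rad, forces in N, time in s.
With the tool pointing down it reaches from about 0.375 to 0.9 m from the base axis. Payload 3.1 kg.
Tool frame: the origin (TCP) lies midway between the tips of the shut fingers; the grasp point (between the pads) lies 19 mm behind it; x points along the fingers, z is the direction in which the jaws open and shut, and the axes are right-handed (so a half turn about x gives the same grasp; the last joint's range is limited). The gripper opens to 85 mm and grips with 20 to 120 N. Pads are 22 mm wide; open, the fingers measure 114 mm over their backs; the gripper's body (76 mm by 85 mm) begins 54 mm behind the grasp point. The pads swing forward as they close: fully open they stand 13 mm farther back than shut.
Start: joints at [1.123, 0.527, 1.433, -0, 1.181, -0.178], TCP at [0.167, 0.602, 0.231] pointing down, gripper open.
Joint ranges: [-3.08, 3.08], [-0.75, 2.2], [0.22, 2.44], [-1.43, 4.57], [0, 2.65], [-2.85, 2.85]. Speed limits (rad/s): [2.79, 2.79, 3.14, 3.14, 3.14, 3.14].

INTERFACE

Orientations are given as a unit quaternion [x, y, z, w].
In Python, from station import status, snapshot, camera_params, ticket gives the robot as it stands.
- The arm moves only by the tool arm_command, never from a script. Its argument "series" is a list that holds one entry, the list of rows, each a list of 4 numbers: the shift along the tool's x, y, z in mm, then the turn about the tool's x in rad. A call has 1 to 10 rows; each row shifts and turns the commanded pose from where the row before left it, along the tool's axes as they then stand; what a row does not reach is not made up. A row lasts 1/10 s, in which the tool goes at most 50 mm and 8.59 degrees, less where a joint would pass 70% of its speed; a pose out of reach is approached as far as the arm can. A call is refused whole if a number of a shift passes 50 or a number of a turn 0.15, either way. A call with a gripper value outside its range is refused whole. "jaw" is the opening in per cent of the stroke, from 0 (shut) to 100 (fully open), set as the call begins (left out, the last holds). The fingers move at their own pace and stop on an object; "force" is the grip in N (left out, the last holds). Time passes only in rows, so rows that do not move let the fingers close. It gives the time, the measured TCP pose, the force and the opening at its end, in the units of the state.
- status.sense(): the state, without advancing time (a new reading comes with each control period).
- snapshot(name): name is "scene" or "top" or "wrist"; returns the picture (400x640x3 uint8, red, green, blue); there is no depth.
- camera_params(name): a dict with "fovy" (degrees; the focal length in pixels is half the picture's height over the tangent of half this angle, whatever the lens; pixels are square), "cx", "cy" (the principal point, pixels), "extrinsics" (4x4, takes a point from camera to world coordinates); the wrist camera has in their place "mount" (4x4, takes a point from camera to tool coordinates, whose origin is the TCP and whose axes are the tool frame's). Camera axes: x right, y down, z forward; pixel columns grow to the right and rows downward; lengths in m; the calibration is good to about 2 mm. A picture is of the moment at which its call begins: read the wrist's pose just before it. camera_params takes no time and is no camera call.
- ticket.sign_off(): hands the job in, once; it reports no verdict.
The state is a dict: "t": time; "q": joint angles; "qd": joint speeds; "tau": joint torques, N m; "tcp_pos": TCP position; "tool_rot": TCP orientation; "force": force on the tool from outside, world axes, zero at the start; "ft_torque": the same for the moment, N m; "finger_gap": opening from 0.0 (shut) to 1.0 (fully open).
Only numpy, scipy, OpenCV 4.12 (cv2) and the standard library are available. Lean on these libraries where they do the work, as an engineer would, in place of code of your own. Each camera call takes 0.05 s, during which the arm holds its last target. There are 200 camera calls.

## Working session

There is one attempt and no reset: what is moved stays moved. The work goes in short steps, Python scripts to look and compute and a tool call to move; the robot and the scene stay as the last step left them, time stands still between calls to the robot, and variables do not carry over. Pictures are saved under pics/ and viewed, about 8 in all and at most 12, crops included, and the job is handed in when it is done.

Besides the shell and the picture viewer there is one more tool, called after "Call:" as name([rows], argument=value, ...), one row to a line, values as JSON. arm_command: Moves the arm, as the interface text tells. Its arguments: {"type":"object","properties":{"series":{"type":"array"},"jaw":{"type":"number"},"force":{"type":"number"}},"required":["series"]}

```bash
mkdir -p pics; ls; python3 - <<'E'
from station import status,snapshot,camera_params
import cv2,numpy as np
s=status.sense();print({k:np.round(v,3).tolist() for k,v in s.items()})
for n in("scene","top","wrist"):
    p=camera_params(n);print(n,{k:np.round(v,4).tolist() for k,v in p.items()})
    cv2.imwrite(f"pics/{n}0.png",snapshot(n)[:,:,::-1])
E
```

```text
pics
{'t': 0.0, 'q': [1.122, 0.528, 1.434, -0.0, 1.181, -0.179], 'qd': [-0.001, 0.001, -0.001, 0.002, -0.001, 0.001], 'tau': [-0.001, -44.235, -17.802, -0.0, 0.009, -0.0], 'tcp_pos': [0.166, 0.602, 0.23], 'tool_rot': [-0.429, 0.563, 0.428, 0.562], 'force': [0.133, 0.421, 0.021], 'ft_torque': [-0.021, -0.015, 0.03], 'finger_gap': 1.0}
scene {'fovy': 54.9783, 'cx': 320.5088, 'cy': 199.334, 'extrinsics': [[0.6619, 0.4765, -0.5787, 1.0953], [0.7496, -0.431, 0.5024, -0.4325], [-0.01, -0.7663, -0.6424, 0.6707], [0.0, 0.0, 0.0, 1.0]]}
top {'fovy': 56.8647, 'cx': 314.2232, 'cy': 199.9324, 'extrinsics': [[-0.1345, -0.9687, 0.2088, 0.372], [-0.9909, 0.1306, -0.0322, 0.0321], [0.0039, -0.2112, -0.9774, 0.8484], [0.0, 0.0, 0.0, 1.0]]}
wrist {'fovy': 70.1579, 'cx': 325.6651, 'cy': 199.7054, 'mount': [[-0.0011, -0.326, 0.9454, -0.1429], [0.0011, -0.9454, -0.326, 0.0842], [1.0, 0.0007, 0.0014, 0.0007], [0.0, 0.0, 0.0, 1.0]]}
```

View pics/top0.png

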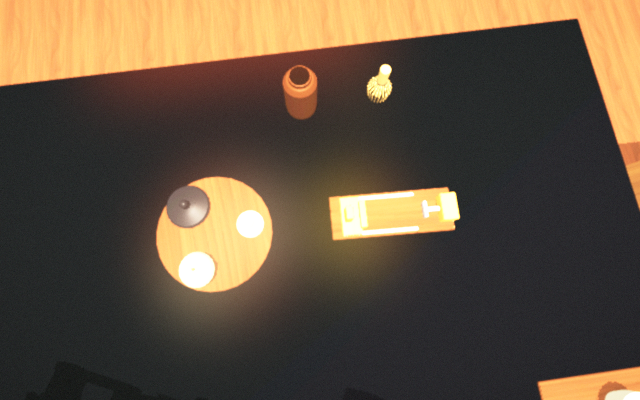

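View pics/scene0.png

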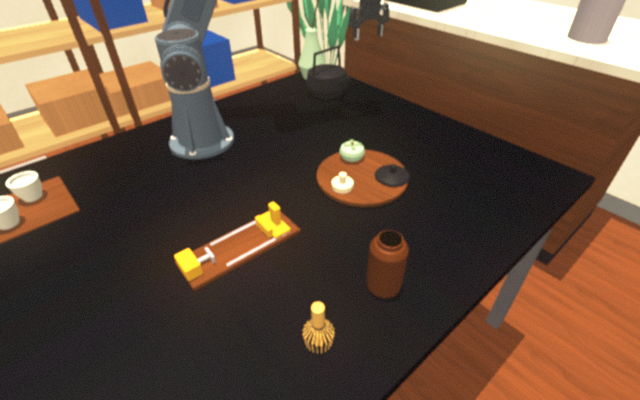

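The top view shows the lid at about (250,224), board corners near (330,197), (450,187), (455,230) and (333,240), with the brass jaw on the left. The scene view shows the knob at (342,177) and the tab top at (274,206).

```bash
cat > h.py <<'E'
from station import status,snapshot,camera_params
import cv2,numpy as np
from scipy.spatial.transform import Rotation as R
def pose():
    s=status.sense();T=np.eye(4);T[:3,:3]=R.from_quat(s["tool_rot"]).as_matrix();T[:3,3]=s["tcp_pos"];return T
def cam(n,T=None):
    p=camera_params(n);E=np.array(p["extrinsics"]) if "extrinsics" in p else T@np.array(p["mount"])
    return E,200/np.tan(np.radians(p["fovy"])/2),p["cx"],p["cy"]
def ray(c,u,v):
    E,f,cx,cy=c;return E[:3,3],E[:3,:3]@np.array([(u-cx)/f,(v-cy)/f,1])
def plane(c,u,v,z):
    o,d=ray(c,u,v);return o+d*(z-o[2])/d[2]
def tri(r1,r2):
    A=np.stack([r1[1],-r2[1]],1);k=np.linalg.lstsq(A,r2[0]-r1[0],rcond=None)[0]
    a=r1[0]+k[0]*r1[1];b=r2[0]+k[1]*r2[1];return (a+b)/2,np.linalg.norm(a-b)
def proj(c,P):
    E,f,cx,cy=c;q=np.linalg.inv(E)@np.append(P,1);return [f*q[0]/q[2]+cx,f*q[1]/q[2]+cy]
def totool(T,d): return T[:3,:3].T@np.array(d)*1000
E
python3 - <<'E'
from h import *
np.set_printoptions(precision=4,suppress=True)
t=cam("top");s=cam("scene");T=pose();print(T[:3,:3])
print("lid disc top",plane(t,250,224,.04),plane(s,342,185,.04))
for p in[(330,197),(450,187),(455,230),(333,240)]:print("board",plane(t,*p,.014))
print("tabtop",plane(s,274,206,.076))
a=cv2.imread("pics/top0.png")[170:260,320:470];b=cv2.imread("pics/scene0.png")[195:295,165:310]
b=cv2.resize(b,None,fx=5,fy=5,interpolation=2);cv2.imwrite("pics/c.png",b)
E
```

```text
[[-0.0007 -0.9638  0.2665]
 [-0.0015  0.2665  0.9638]
 [-1.      0.0003 -0.0017]]
lid disc top [0.5097 0.1532 0.04  ] [0.521  0.1428 0.04  ]
board [ 0.5522 -0.0325  0.014 ]
board [ 0.5385 -0.3134  0.014 ]
board [ 0.4381 -0.3033  0.014 ]
board [ 0.4528 -0.025   0.014 ]
tabtop [ 0.5042 -0.0651  0.076 ]
```

View pics/c.png

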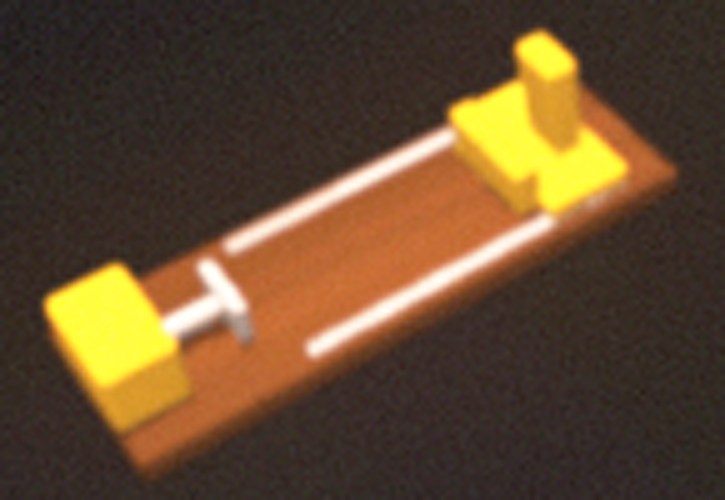

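The crop shows the tab top centred at about (546,55), which is full-frame (274,206). The steel jaw's top front edge runs from (213,262) to (247,310), centred at full-frame (211,252).

```bash
python3 - <<'E'
from h import *
np.set_printoptions(precision=4,suppress=True)
s=cam("scene");T=pose()
f=plane(s,211,252.2,.036);tab=plane(s,274.2,206,.076)
print(f,tab,tab-f,plane(s,(677/5+165),195+172/5,.014),plane(s,(145/5+165),195+478/5,.014))
print("move tool mm",totool(T,np.array([.515,.148,.23])-T[:3,3]), "turn", -(np.arctan2(.28,-.0145+.029)-np.arctan2(T[1,2],T[0,2])))
E
```

```text
[ 0.4975 -0.2369  0.036 ] [ 0.5046 -0.0648  0.076 ] [0.0071 0.1721 0.04  ] [ 0.5563 -0.0306  0.014 ] [ 0.5487 -0.3098  0.014 ]
move tool mm [   0.9759 -457.0586 -344.5384] turn -0.2180537700938061
```

Call:
arm_command([
  [[0, 40, -25, 0], [0, 40, -25, 0], [0, 40, -25, 0], [0, 0, 0, 0]],
], jaw=55)

```text
t: 0.55
tcp_pos: [0.0255, 0.5586, 0.2307]
tool_rot: [-0.43, 0.563, 0.429, 0.56]
force: [-0.1, -1.3, 0.6]
finger_gap: 0.552
```

I sent that first guess the wrong way along tool y. It did no harm, so I'm correcting it now.

Call:
arm_command([
  [[0, -40, -19, 0], [0, -40, -19, 0], [0, -40, -19, 0], [0, -40, -19, 0], [0, -40, -19, 0], [0, -40, -19, 0], [0, -40, -19, 0], [0, -40, -19, 0], [0, -40, -19, 0], [0, -40, -19, 0]],
])

```text
t: 1.55
tcp_pos: [0.3677, 0.2706, 0.2314]
tool_rot: [-0.428, 0.563, 0.428, 0.563]
force: [0.9, 1.4, 0.2]
finger_gap: 0.549
```

Call:
arm_command([
  [[0, -40, -18, 0], [0, -40, -18, 0], [0, -40, -18, 0], [0, -40, -18, 0], [0, -17, -8, 0], [10, 0, 0, -0.11], [20, 0, 0, -0.11], [0, 0, 0, 0], [0, 0, 0, 0]],
])

```text
t: 2.45
tcp_pos: [0.5146, 0.1481, 0.2011]
tool_rot: [-0.487, 0.513, 0.487, 0.512]
force: [-1.0, 0.3, 0.4]
finger_gap: 0.552
```

```bash
python3 - <<'E'
from h import *
T=pose();np.save("T1.npy",T);print(T.round(4),status.sense()["q"])
cv2.imwrite("pics/w1.png",snapshot("wrist")[:,:,::-1])
E
```

```text
[[-1.500e-03 -9.987e-01  5.180e-02  5.146e-01]
 [-1.000e-04  5.180e-02  9.987e-01  1.481e-01]
 [-1.000e+00  1.500e-03 -2.000e-04  2.011e-01]
 [ 0.000e+00  0.000e+00  0.000e+00  1.000e+00]] [ 7.14422785e-02  4.48198277e-01  1.68838706e+00  3.08588192e-05
  1.00648576e+00 -1.44752518e+00]
```

View pics/w1.png

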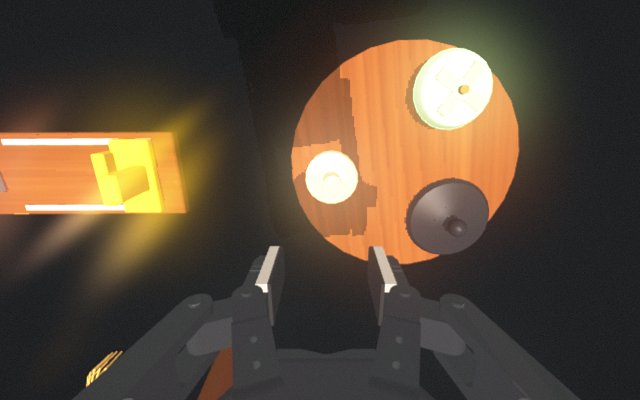

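The wrist view shows the lid disc at about (331,177), the gauge on the left aligned with image x, and the tab top at about (103,165). The kettle lid and box are well clear.

```bash
python3 - <<'E'
from h import *
np.set_printoptions(precision=4,suppress=True)
T=np.load("T1.npy");c=cam("wrist",T);im=cv2.imread("pics/w1.png");hs=cv2.cvtColor(im,cv2.COLOR_BGR2HSV)
m=((hs[...,1]<110)&(hs[...,2]>200)).astype(np.uint8);m[:,:295]=0;m[:,370:]=0;m[:140]=0;m[215:]=0
ct=max(cv2.findContours(m,0,1)[0],key=cv2.contourArea);(u,v),r=cv2.minEnclosingCircle(ct)
print("lid px",u,v,r,cv2.boundingRect(ct));P=plane(c,u,v,.036);print(P,"radius",np.linalg.norm(plane(c,u+r,v,.036)-P))
for z in (.076,):print("tab",plane(c,103,165,z))
for q in[(178,132),(186,212)]:print("corner",plane(c,*q,.014))
print(plane(c,2,133,.014),plane(c,2,214,.014))
print("go tool",totool(T,[P[0]-T[0,3],P[1]-T[1,3],.046-T[2,3]]))
t=cv2.resize(im[120:225,0:400],None,fx=2,fy=2,interpolation=2);cv2.imwrite("pics/w1c.png",t)
E
```

```text
lid px 331.0 176.64151000976562 26.660369873046875 (305, 150, 53, 54)
[0.5098 0.1554 0.036 ] radius 0.029676842637140804
tab [ 0.4771 -0.0618  0.076 ]
corner [ 0.4547 -0.0152  0.014 ]
corner [ 0.5515 -0.0266  0.014 ]
[ 0.4456 -0.2146  0.014 ] [ 0.5424 -0.256   0.014 ]
go tool [155.1268   4.9185   7.0136]
```

Call:
arm_command([
  [[0, 5, 7, 0], [30, 0, 0, 0], [40, 0, 0, 0], [35, 0, 0, 0], [25, 0, 0, 0], [15, 0, 0, 0], [10, 0, 0, 0], [0, 0, 0, 0]],
])

```text
t: 3.3
tcp_pos: [0.5099, 0.1557, 0.0458]
tool_rot: [-0.487, 0.513, 0.488, 0.512]
force: [-0.5, 0.2, -0.2]
finger_gap: 0.548
```

Call:
arm_command([
  [[0, 0, 0, 0], [0, 0, 0, 0], [0, 0, 0, 0], [0, 0, 0, 0], [0, 0, 0, 0], [0, 0, 0, 0]],
], jaw=5, force=30)

```text
t: 3.9
tcp_pos: [0.5113, 0.1555, 0.0475]
tool_rot: [-0.488, 0.512, 0.487, 0.513]
force: [-0.5, 1.1, 6.2]
finger_gap: 0.219
```

Call:
arm_command([
  [[-10, 0, 0, 0], [-25, 0, 0, 0], [-30, 0, 0, 0], [-30, 0, 0, 0], [0, 0, 0, 0], [0, 0, 0, 0]],
])

```text
t: 4.5
tcp_pos: [0.5105, 0.1552, 0.1421]
tool_rot: [-0.488, 0.512, 0.487, 0.513]
force: [-0.3, -0.1, -0.9]
finger_gap: 0.219
```

```bash
python3 - <<'E'
from h import *
T=pose();np.save("T2.npy",T);print(T.round(4),status.sense()["finger_gap"])
a=snapshot("wrist");cv2.imwrite("pics/w2.png",a[:,:,::-1])
b=snapshot("scene")[:,:,::-1];cv2.imwrite("pics/s2.png",b)
cv2.imwrite("pics/v2.png",np.vstack([cv2.resize(a[:,:,::-1],(480,300)),cv2.resize(b[130:330,180:500],(480,300))]))
E
```

```text
[[ 1.500e-03 -9.988e-01  4.980e-02  5.105e-01]
 [ 1.000e-04  4.980e-02  9.988e-01  1.552e-01]
 [-1.000e+00 -1.500e-03  1.000e-04  1.421e-01]
 [ 0.000e+00  0.000e+00  0.000e+00  1.000e+00]] 0.21931362409618774
```

View pics/v2.png

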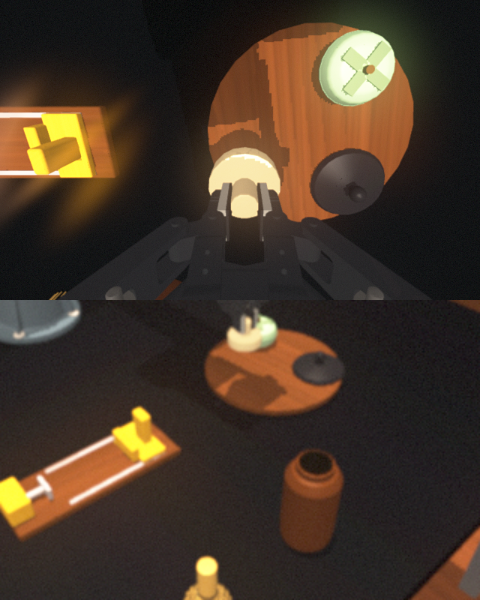

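The lid is held by the knob and the neighbours are untouched. Next I'm carrying it over the gauge.

Call:
arm_command([
  [[0, 0, -20, 0], [0, -1, -40, 0], [0, -1, -45, 0], [0, -1, -45, 0], [0, -1, -45, 0], [0, -1, -45, 0], [0, -1, -45, 0], [0, 0, -40, 0], [0, 0, -22, 0], [0, 0, 0, 0]],
])

```text
t: 5.6
tcp_pos: [0.4987, -0.1947, 0.1399]
tool_rot: [-0.486, 0.514, 0.487, 0.513]
force: [0.0, 0.4, -0.6]
finger_gap: 0.221
```

```bash
python3 - <<'E'
from h import *
T=pose();np.save("T3.npy",T);print(T.round(4),status.sense()["finger_gap"])
a=snapshot("wrist");cv2.imwrite("pics/w3.png",a[:,:,::-1])
E
```

```text
[[-1.100e-03 -9.985e-01  5.430e-02  4.987e-01]
 [ 1.000e-04  5.430e-02  9.985e-01 -1.947e-01]
 [-1.000e+00  1.100e-03  0.000e+00  1.399e-01]
 [ 0.000e+00  0.000e+00  0.000e+00  1.000e+00]] 0.22083059530022003
```

View pics/w3.png

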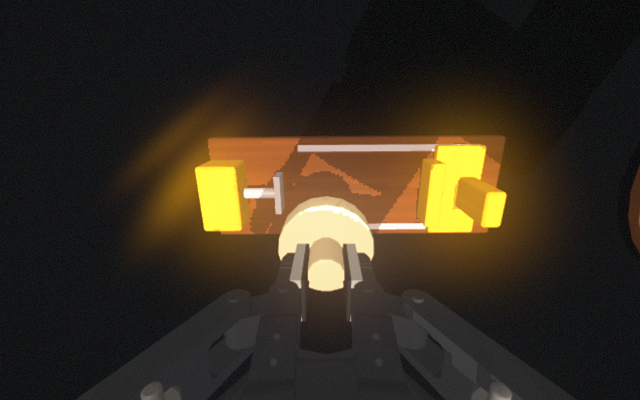

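The wrist view shows the steel jaw's top face edge at u≈279 (v 173–213), the tab top at about (493,209), and board corners at (209,138), (504,136), (491,234) and (220,234).

```bash
python3 - <<'E'
from h import *
np.set_printoptions(precision=4,suppress=True)
T=np.load("T3.npy");c=cam("wrist",T)
f=plane(c,279.5,193,.036);tab=plane(c,493,209,.076);print("face",f,"tab",tab,tab-f)
C=[plane(c,*q,.014) for q in[(209,138),(504,136),(491,234),(220,234)]];print(np.array(C))
print("midleft",(C[0]+C[3])/2,"midright",(C[1]+C[2])/2)
b=cv2.imread("pics/w3.png");cv2.imwrite("pics/w3c.png",cv2.resize(b[125:245,190:520],None,fx=2.4,fy=2.4,interpolation=2))
E
```

```text
face [ 0.4911 -0.2353  0.036 ] tab [ 0.5006 -0.0636  0.076 ] [0.0095 0.1717 0.04  ]
[[ 0.441  -0.2991  0.014 ]
 [ 0.4538 -0.0257  0.014 ]
 [ 0.5543 -0.0241  0.014 ]
 [ 0.5392 -0.306   0.014 ]]
midleft [ 0.4901 -0.3026  0.014 ] midright [ 0.5041 -0.0249  0.014 ]
```

View pics/w3c.png

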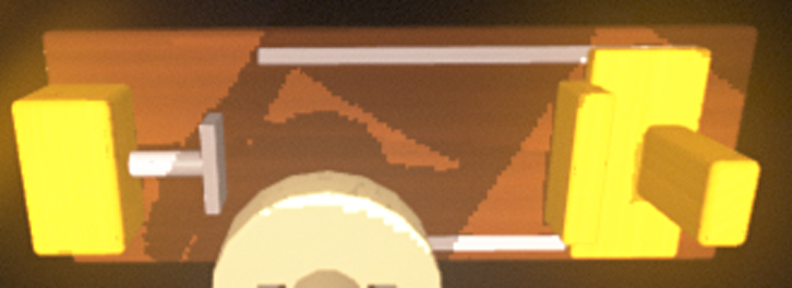

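Call:
arm_command([
  [[20, 4, 4, 0], [30, 0, 0, 0], [25, 0, 0, 0], [12, 0, 0, 0], [6, 0, 0, 0], [3, 0, 0, 0], [0, 0, 0, 0]],
])

```text
t: 6.35
tcp_pos: [0.4957, -0.1872, 0.0456]
tool_rot: [-0.488, 0.512, 0.487, 0.512]
force: [-0.3, -0.9, 0.1]
finger_gap: 0.215
```

Call:
arm_command([
  [[2, 0, 0, 0], [0, 0, 0, 0]],
])

```text
t: 6.55
tcp_pos: [0.4957, -0.1876, 0.0439]
tool_rot: [-0.488, 0.512, 0.487, 0.512]
force: [-0.4, 0.6, -0.8]
finger_gap: 0.222
```

Call:
arm_command([
  [[1, 0, 0, 0], [1, 0, 0, 0], [0, 0, 0, 0]],
])

```text
t: 6.85
tcp_pos: [0.4953, -0.1874, 0.0414]
tool_rot: [-0.487, 0.512, 0.487, 0.512]
force: [0.7, 0.4, -0.4]
finger_gap: 0.216
```

Call:
arm_command([
  [[1, 0, 0, 0], [1, 0, 0, 0], [0, 0, 0, 0]],
])

```text
t: 7.15
tcp_pos: [0.4953, -0.1874, 0.0396]
tool_rot: [-0.487, 0.512, 0.487, 0.512]
force: [-0.5, -0.7, 2.7]
finger_gap: 0.221
```

Contact at about 2.7 N. Releasing, then rising.

Call:
arm_command([
  [[0, 0, 0, 0], [0, 0, 0, 0], [0, 0, 0, 0], [0, 0, 0, 0]],
], jaw=42)

```text
t: 7.55
tcp_pos: [0.4954, -0.1873, 0.0392]
tool_rot: [-0.487, 0.512, 0.487, 0.512]
force: [-0.1, -0.1, -0.4]
finger_gap: 0.423
```

Call:
arm_command([
  [[-10, 0, 0, 0], [-30, 0, 0, 0], [-40, 0, 0, 0], [-30, 0, 0, 0], [0, 0, 0, 0], [0, 0, 0, 0]],
])

```text
t: 8.15
tcp_pos: [0.4956, -0.1875, 0.1505]
tool_rot: [-0.488, 0.512, 0.487, 0.512]
force: [-0.4, 0.3, 0.4]
finger_gap: 0.423
```

```bash
python3 - <<'E'
from h import *
T=pose();np.save("T4.npy",T);print(T.round(4),status.sense()["finger_gap"])
a=snapshot("wrist");cv2.imwrite("pics/w4.png",a[:,:,::-1])
E
```

```text
[[ 0.0019 -0.9988  0.0497  0.4956]
 [-0.0012  0.0497  0.9988 -0.1875]
 [-1.     -0.0019 -0.0011  0.1505]
 [ 0.      0.      0.      1.    ]] 0.4226061036854643
```

View pics/w4.png

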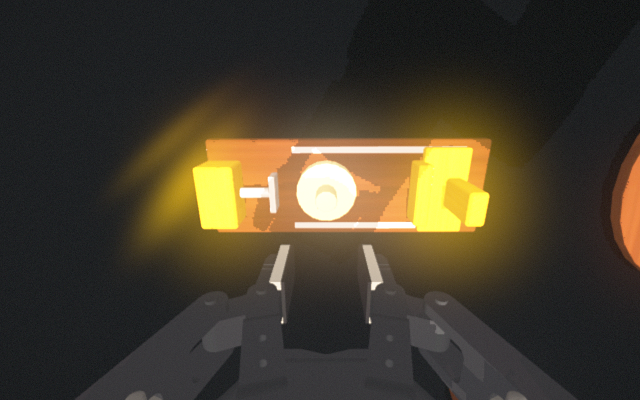

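The lid stands upright and free at about (326,190) between the jaws. The tab top is at about (477,208).

```bash
python3 - <<'E'
from h import *
np.set_printoptions(precision=4,suppress=True)
T=np.load("T4.npy");c=cam("wrist",T)
tab=plane(c,476.5,208,.076);lid=plane(c,326.5,191,.032);f=plane(c,273.5,193,.036)
print(tab,lid,f,"gap lid-face",lid-f,"go to z=.056",totool(T,np.append(tab[:2],.056)-T[:3,3]))
E
```

```text
[ 0.4999 -0.0636  0.076 ] [ 0.4932 -0.1857  0.032 ] [ 0.4915 -0.2359  0.036 ] gap lid-face [ 0.0017  0.0502 -0.004 ] go to z=.056 [ 94.3101   2.0547 124.0074]
```

Call:
arm_command([
  [[0, 2, 40, 0], [0, 0, 44, 0], [0, 0, 40, 0], [30, 0, 0, 0], [35, 0, 0, 0], [25, 0, 0, 0], [10, 0, 0, 0], [0, 0, 0, 0]],
])

```text
t: 9.0
tcp_pos: [0.4978, -0.0629, 0.0472]
tool_rot: [-0.486, 0.513, 0.489, 0.511]
force: [0.0, 0.2, -0.1]
finger_gap: 0.418
```

Call:
arm_command([
  [[0, 0, 0, 0], [0, 0, 0, 0], [0, 0, 0, 0], [0, 0, 0, 0], [0, 0, 0, 0], [0, 0, 0, 0]],
], jaw=5, force=30)

```text
t: 9.6
tcp_pos: [0.5, -0.0637, 0.0499]
tool_rot: [-0.488, 0.512, 0.487, 0.512]
force: [-0.4, -0.0, 1.8]
finger_gap: 0.181
```

Call:
arm_command([
  [[0, 0, -5, 0], [0, 0, -9, 0], [0, 0, -9, 0], [0, 0, -9, 0], [0, 0, -9, 0], [0, 0, -6, 0], [0, 0, -3, 0], [0, 0, -3, 0], [0, 0, -3, 0], [0, 0, -3, 0]],
])

```text
t: 10.6
tcp_pos: [0.4971, -0.1213, 0.0499]
tool_rot: [-0.487, 0.512, 0.487, 0.513]
force: [2.6, 6.9, 1.6]
finger_gap: 0.183
```

Call:
arm_command([
  [[0, 0, -3, 0], [0, 0, -3, 0], [0, 0, -3, 0], [0, 0, -3, 0], [0, 0, -3, 0], [0, 0, -3, 0], [0, 0, -2, 0], [0, 0, 0, 0], [0, 0, 0, 0]],
])

```text
t: 11.5
tcp_pos: [0.4962, -0.1413, 0.0499]
tool_rot: [-0.487, 0.512, 0.487, 0.513]
force: [2.2, 5.2, 2.9]
finger_gap: 0.181
```

```bash
python3 - <<'E'
from h import *
T=pose();np.save("T5.npy",T);print(T.round(4),status.sense()["finger_gap"])
a=snapshot("wrist")[:,:,::-1];cv2.imwrite("pics/w5.png",a)
b=snapshot("scene")[:,:,::-1];cv2.imwrite("pics/s5.png",b)
cv2.imwrite("pics/v5.png",np.vstack([cv2.resize(a,(480,300)),cv2.resize(b[195:295,165:325],(480,300),interpolation=2)]))
E
```

```text
[[ 0.0015 -0.9987  0.0503  0.4962]
 [ 0.0012  0.0503  0.9987 -0.1413]
 [-1.     -0.0014  0.0012  0.0499]
 [ 0.      0.      0.      1.    ]] 0.18053352916464946
```

View pics/v5.png

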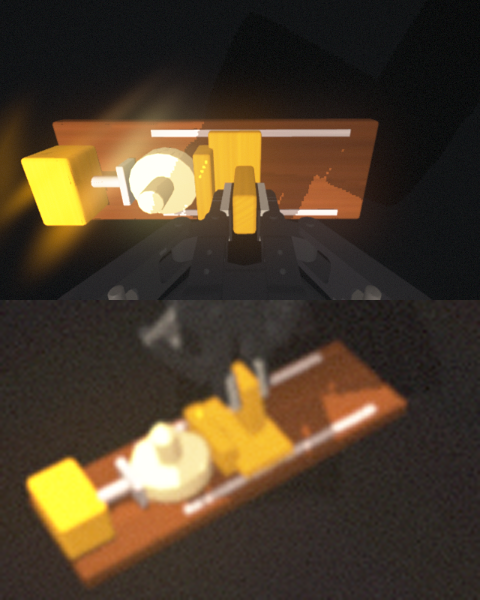

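The lid is now upright between both jaws and the spring is just being reached. Sliding about 9 mm more.

Call:
arm_command([
  [[0, 0, -2, 0], [0, 0, -2, 0], [0, 0, -2, 0], [0, 0, -2, 0], [0, 0, -1, 0], [0, 0, 0, 0], [0, 0, 0, 0], [0, 0, 0, 0]],
])

```text
t: 12.4
tcp_pos: [0.4958, -0.1498, 0.0499]
tool_rot: [-0.487, 0.512, 0.487, 0.513]
force: [3.2, 7.4, 3.6]
finger_gap: 0.184
```

```bash
python3 - <<'E'
from h import *
T=pose();np.save("T6.npy",T);print(T[:3,3].round(4))
a=snapshot("wrist")[:,:,::-1];cv2.imwrite("pics/w6.png",a);b=snapshot("scene")[:,:,::-1]
cv2.imwrite("pics/v6.png",np.vstack([cv2.resize(a[140:320,20:340],(640,360),interpolation=2),cv2.resize(b[225:295,165:325],(533,233),interpolation=2)[:, :,:] if 0 else cv2.resize(b[225:285,165:325],(640,240),interpolation=2)]))
E
```

```text
[ 0.4958 -0.1498  0.0499]
```

View pics/v6.png

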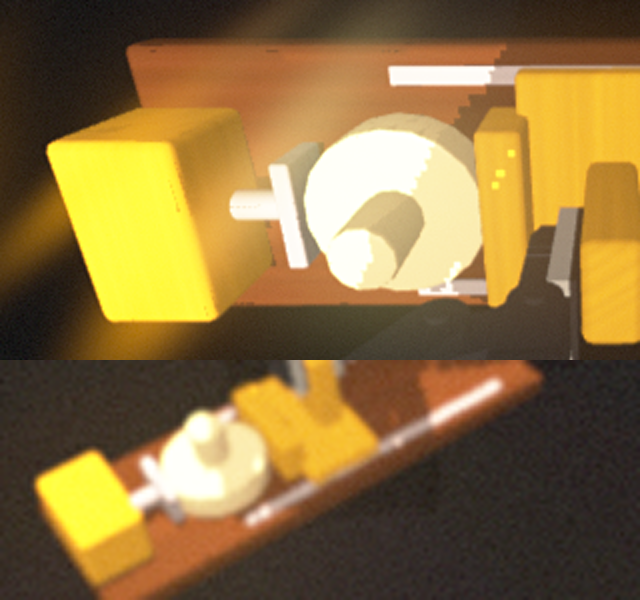

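In the crop the lid is pressed between the jaws, with the steel jaw's top front edge centred at about (299,215), which is full-frame (169.5,247.5).

```bash
python3 - <<'E'
from h import *
T=np.load("T6.npy");c=cam("wrist",T);f=plane(c,169.5,247.5,.036);print(f,"anvil mm",(-.2356-f[1])*1000)
E
```

```text
[ 0.49226654 -0.24515221  0.036     ] anvil mm 9.552211127543037
```

By picture the steel jaw is back about 9.6 mm, and by jaw travel about 11.5 mm. Both are near half, so I'm releasing.

Call:
arm_command([
  [[0, 0, 0, 0], [0, 0, 0, 0], [0, 0, 0, 0], [0, 0, 0, 0]],
], jaw=40)

```text
t: 12.9
tcp_pos: [0.4951, -0.1516, 0.0493]
tool_rot: [-0.487, 0.512, 0.487, 0.512]
force: [0.9, 0.3, -0.2]
finger_gap: 0.401
```

Call:
arm_command([
  [[-10, 0, 0, 0], [-30, 0, 0, 0], [-40, 0, 0, 0], [-40, 0, 0, 0], [0, 0, 0, 0], [0, 0, 0, 0]],
])

```text
t: 13.5
tcp_pos: [0.4956, -0.1516, 0.1709]
tool_rot: [-0.488, 0.512, 0.486, 0.513]
force: [-1.1, -0.4, -1.2]
finger_gap: 0.402
```

```bash
python3 - <<'E'
from h import *
T=pose();np.save("T7.npy",T);print(T.round(4),status.sense()["force"])
a=snapshot("wrist")[:,:,::-1];cv2.imwrite("pics/w7.png",a);cv2.imwrite("pics/v7.png",cv2.resize(a[110:270,150:550],(800,320),interpolation=2))
E
```

```text
[[ 0.0028 -0.9988  0.0499  0.4956]
 [-0.0016  0.0499  0.9988 -0.1516]
 [-1.     -0.0028 -0.0015  0.1709]
 [ 0.      0.      0.      1.    ]] [-1.05580286 -0.43555064 -1.21880473]
```

View pics/v7.png

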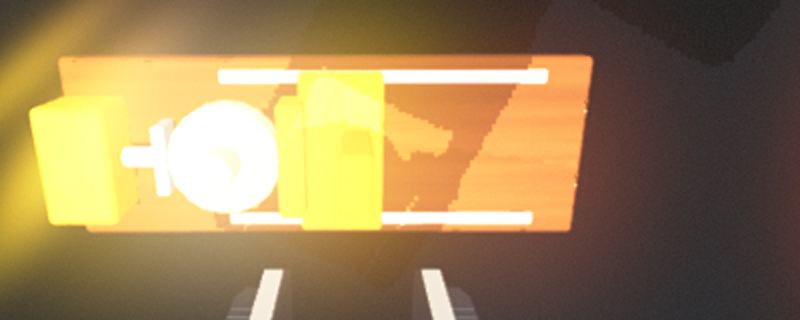

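The lid is still held upright between both jaws and the gripper is clear. I'm doing one last number check and handing in.

```bash
python3 - <<'E'
from h import *
from station import ticket
c=cam("wrist",np.load("T7.npy"));f=plane(c,231.5,189,.036);l=plane(c,150+223/2,110+155/2,.032)
a=(-.2356-f[1])*1000;print("anvil mm",a,"lid",l,"t",status.sense()["t"])
if 5<a<18: print(ticket.sign_off())
E
```

```text
anvil mm 11.039657623421045 lid [ 0.49266626 -0.21691534  0.032     ] t 13.55
the job is handed in; nothing more can be done
None
```

The lid is on the gauge bed, upright, and held between the two jaws. The job is handed in at about 13.6 s of the 48 s allowed; sign-off gives no verdict.

I lifted the lid by its knob and set it down about 5 mm from the middle of the bed. Contact on setting down was about 2.7 N. I then gripped the brass tab, slid the jaw shut by about 86 mm, let go and raised the gripper clear.

- **Steel jaw:** the last picture puts it back about 11 mm. The picture taken before letting go gave 9.6 mm, and the jaw's travel gave about 11.5 mm. They differ by about 2 mm, but all are well inside 4–20 mm.
- **Lid:** the last picture shows it upright and within a few millimetres of the centre line, touching both jaws. I could not read the forces between the jaws and the lid directly.
- **Other things:** I never moved near the kettle lid, persimmon box, caddy or whisk. I did not take a final picture of them to confirm this.
- **One slip:** my first move went the wrong way in free space. It touched nothing and I corrected it straight away.

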